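# Hook a tote of ink pots forward out of a deep studio shelf

## Task

Take the pull hook from its black mat, set its blade well down behind the lip of the blue tote deep in the shelf and, only with the hook, gently drag the tote forward until its front presses the orange sprung pad clearly in, without pulling it hard against the end of the pad's travel. Leave the tote resting square against the pad, lay the hook blade down on its mat again, and leave everything else where it stands.

Things in the scene. Friction and masses are not known exactly. Their poses are not given: they have to be found in the camera images.
- shelf: Fixed low shelf. Origin on the table under the middle of its mouth; x points into the shelf, z up. Plywood deck: top at z = 12 mm, x = -80 to 330 mm, 240 mm wide. From x = 58 mm inwards it has corner posts (inner faces y = +-108 mm) and a wire roof (underside z = 175 mm, two jars on it at the back); before that it is open above. Curbs 32 mm high along both sides, inner faces y = +-110 mm
- mouth (a point): Deck top in the middle of the shelf mouth (x = 0, z = 12 mm in the shelf): end of the stopper's travel nearest the robot. The stopper's sprung orange pad (110 mm wide, faces into the shelf) has its free face 0 to 50 mm inside of this point; where differs each time and is not measured: find it by touch (or sight)
- stopper: Sprung stopper on the deck, below 42 mm over the table; origin at point mouth, axes as the shelf's. Dark carriage (stays where it is set) with the orange pad before it. The pad gives 6 mm: 1.2 N to start, 4.8 N fully in, then a hard stop. It counts as clearly pressed above 2.5 N (2.2 mm in) and takes harm above 10 N. Only the tote should press it
- tote: Open blue tote of ink pots, 150 (x) x 170 x 70 mm, 0.45 to 0.8 kg, slides on the deck with a drag of 2 to 6 N. Origin under the middle of its front wall's outer face; x points to its back, z up. The wall ends in a white lip, x = -4 to 6 mm, top at z = 70 mm. Behind it is a free slot from x = 6 to 39 mm, 155 mm wide, 66 mm deep; then the pots, up to z = 50 mm
- lip (a point): Middle of the top of the tote's white front lip (x = 1 mm, z = 70 mm in the tote). At the start the tote's front is 90 to 125 mm inside the shelf mouth
- hook: Pull hook, 0.16 kg, on its mat. Wooden handle 90 (x) x 22 x 34 mm (z); origin under the handle's middle; x points to the blade, z up. A steel rod (10 mm, axis z = 29 mm) runs to the blade at x = 165 mm, a plate 5 (x) x 34 mm reaching down to z = 0; the rod, which rests on the lip, is 24 mm above that edge. It may not load the tote with over 15 N
- blade_tip (a point): Middle of the lower edge of the hook's blade (x = 165 mm, z = 0 in the hook)
- mat: Fixed black rubber mat, 320 (x) x 130 x 4 mm, left or right of the shelf; origin under its centre. The hook lies along it, handle towards the robot, handle middle 60 mm from the mat's centre
- ink_tray: round steel tray, 120 mm across, of seven ink bottles up to 66 mm tall; origin under its centre. Bystander
- gesso_tub: open white plastic tub, 90 mm across, 55 mm tall; origin under its centre. Bystander
- varnish: small clear bottle with a blue cap, 40 mm across, 110 mm tall; origin under its centre. Bystander
- palette_knife: palette knife lying on the table; origin at its middle. Bystander
- eraser: pink eraser, 35 x 22 x 15 mm, lying on the table; origin under its centre. Bystander
- paint_jar: purple jar with a black cap, 52 mm across, 60 mm tall; origin under its centre. Bystander
Things that resemble listed ones, but are neither listed nor needed, are in the scene too. Of the things shaped like the hook, the wooden one is meant.

How it is judged (in metres and radians):
On the way, in this order (a step that is already met when the one before it is completed fails the run):
1. the hook's blade is down behind the tote's lip, by at least 12 mm (x of blade_tip in the frame of tote between 0.004 and 0.038 m and y of blade_tip in the frame of tote between -0.07 and 0.07 m and z of blade_tip in the frame of tote below 0.058 m), for 0.2 s.
2. the tote, still hooked, is pulled against the sprung pad with more than 2.5 N (all of step 1 and contact force between tote and stopper above 2.5 N and contact force between hook and tote above 1 N), for 0.2 s.
At the end, for the whole second after the job is handed in: The tote stands still and level on the deck at the shelf mouth, square to the shelf (within 0.08 rad) and within 40 mm of its middle line, its front still touching the sprung pad (over 0.3 N); the hook lies at rest blade down, upright within 0.12 rad, with the middle of its handle on the mat (contact force between tote and stopper above 0.3 N and angle between the x axis of tote and the x axis of shelf, either way round below 0.08 rad and x of tote in the frame of shelf between -0.01 and 0.052 m and y of tote in the frame of shelf between -0.04 and 0.04 m and angle between tote's own z axis and vertical below 0.06 rad and linear speed of each of tote, hook below 0.01 m/s and angle between hook's own z axis and vertical below 0.12 rad and height (world z) of hook below 0.012 m and x of hook in the frame of mat between -0.15 and 0.15 m and y of hook in the frame of mat between -0.06 and 0.06 m).
It fails at once if the hook pushes or pulls the tote with more than 15 N (contact force between hook and tote above 15 N).
It fails at once if the tote is driven against the stopper with more than 10 N (contact force between tote and stopper above 10 N).
It fails at once if the robot itself touches the tote (contact force between any of the fingers, the arm and tote above 0.5 N).
It fails at once if the robot or the hook pushes the stopper (contact force between any of the fingers, the arm, hook and stopper above 2 N).
It fails at once if a bystander is moved by more than 20 mm (distance of any of ink_tray, gesso_tub, varnish, palette_knife, eraser, paint_jar from where it was at the start of the episode above 0.02 m).
It also fails if it takes over 72 s, if anything falls off the work surface, if the arm or the gripper's body presses on something with over 40 N, if the wrist force passes 120 N, or if a joint passes its speed limit or range.

## Robot

A 7-joint arm with a two-finger parallel gripper is mounted at the origin on the work surface. World frame = base frame: x ahead of the robot, y to its left, z up, the work surface at z = 0. Lengths are in m, angles in degrees, forces in N, time in s.
With the tool pointing down it reaches from about 0.4 to 0.875 m from the base axis. Payload 6.5 kg.
Tool frame: the origin (TCP) lies at the very end of the fingers, on their centre line; the grasp point (between the pads) lies grip_depth behind it (grip_depth is the distance from the TCP to the grasp point, in m); z points along the fingers, y is the direction in which the jaws open and shut (so a half turn about z gives the same grasp; the last joint's range is limited). The gripper opens to 85 mm and grips with 20 to 120 N. Pads are 22 mm wide; open, the fingers measure 114 mm over their backs; the gripper's body (76 mm by 85 mm) begins 54 mm behind the grasp point. The pads swing forward as they close: fully open they stand 13 mm farther back than shut.
Start: joints at [-72.834, 30.733, -0.252, 88.115, 0.149, 61.152, -4.079], TCP at [0.232, 0.607, 0.231] pointing down, gripper open.
Joint ranges: [-154.64, 154.64], [-21.42, 123.67], [-72.66, 72.17], [13.99, 137.28], [-74.86, 254.86], [10.95, 109.41], [-158.01, 158.01]. Speed limits (degrees/s): [136.94, 136.94, 180, 180, 180, 180, 180].

## Interface

Orientations are given as [roll, pitch, yaw] about the fixed x, y, z axes, in that order (R = Rz(yaw) Ry(pitch) Rx(roll)).
In Python, from plant import * gives the robot as it stands.
- The arm moves only by the tool send_rows, never from a script. Its argument "motion" is one flat list of numbers, 4 for each row, row after row: the shift along the tool's x, y, z in m, then the turn about the tool's z in degrees. A call has 1 to 12 rows; each row is the pose to reach, as a shift and turn from the pose commanded when the call began, along the tool's axes at that moment; what a row does not reach only later rows make up. A row lasts 1/8 s, in which the tool goes at most 62.5 mm and 10.7 degrees, less where a joint would pass 70% of its speed; a pose out of reach is approached as far as the arm can. A call with a gripper value outside its range is refused whole. "claw" is the closure, from -1 (fully open) to 1 (shut), set as the call begins (left out, the last holds). The fingers move at their own pace and stop on an object; "grip_force" is the grip in N (left out, the last holds). Time passes only in rows, so rows that repeat a pose let the fingers close. It gives the time, the measured TCP pose, the force and the opening at its end, in the units of the state.
- observe(): the state, without advancing time (a new reading comes with each control period).
- read_camera(name): name is "scene" or "top" or "wrist"; returns the picture (480x640x3 uint8, blue, green, red); there is no depth.
- calibration(name): a dict with "fx", "fy", "cx", "cy" (pixels), "k1" (the pictures are not rectified: a ray, as slopes to the right and down, at radius r is drawn at 1 + k1 r^2 times it, then the intrinsics apply), "view" (4x4, takes a point from world to camera coordinates). Camera axes: x right, y up, looking along -z (the intrinsics and any distortion apply to the point x, -y, -z); pixel columns grow to the right and rows downward; lengths in m; the calibration is good to about 2 mm. A picture is of the moment at which its call begins: read the wrist's pose just before it. calibration takes no time and is no camera call; for the wrist camera it gives the pose at the moment of the call.
- finish_job(): hands the job in, once; it reports no verdict.
The state is a dict: "time": time; "q": joint angles; "joint_velocities": joint speeds; "joint_torque": joint torques, N m; "position": TCP position; "tcp_rot": TCP orientation; "force": force on the tool from outside, world axes, zero at the start; "torque": the same for the moment, N m; "opening": finger opening in m.
Only numpy, scipy, OpenCV 4.12 (cv2) and the standard library are available. Lean on these libraries where they do the work, as an engineer would, in place of code of your own. Each camera call takes 0.05 s, during which the arm holds its last target. There are 200 camera calls.

## Working session

There is one attempt and no reset: what is moved stays moved. The work goes in short steps, Python scripts to look and compute and a tool call to move; the robot and the scene stay as the last step left them, time stands still between calls to the robot, and variables do not carry over. Pictures are saved under pics/ and viewed, about 8 in all and at most 12, crops included, and the job is handed in when it is done.

Besides the shell and the picture viewer there is one more tool, called after ">>>" as name(argument=value, ...), one argument or row to a line, values as JSON. send_rows: Moves the arm, as the interface text tells. Its arguments: {"type":"object","properties":{"motion":{"type":"array","items":{"type":"number"}},"claw":{"type":"number"},"grip_force":{"type":"number"}},"required":["motion"]}

```bash
mkdir -p pics; ls; cat > h.py <<'E'
from plant import *
import numpy as np, cv2
from scipy.spatial.transform import Rotation as R
def snap(n,f):
    c=calibration(n); im=np.array(read_camera(n)); cv2.imwrite('pics/'+f+'.png',im); return im,c
def ray(c,u,v):
    xd=(u-c['cx'])/c['fx']; yd=(v-c['cy'])/c['fy']; x,y=xd,yd
    for _ in range(20):
        s=1+c['k1']*(x*x+y*y); x,y=xd/s,yd/s
    V=np.array(c['view']); Ri=V[:3,:3].T
    return -Ri@V[:3,3], Ri@np.array([x,-y,-1.])
def at(c,u,v,z):
    o,d=ray(c,u,v); return o+d*(z-o[2])/d[2]
def proj(c,p):
    V=np.array(c['view']); q=V[:3,:3]@np.array(p)+V[:3,3]; x,y=q[0]/-q[2],-q[1]/-q[2]
    s=1+c['k1']*(x*x+y*y); return c['fx']*x*s+c['cx'],c['fy']*y*s+c['cy']
E
python3 - <<'E'
from h import *
for n in('scene','top'):
    im,c=snap(n,n+'0'); print(n,c['fx'],c['k1'],(-np.array(c['view'])[:3,:3].T@np.array(c['view'])[:3,3]))
print(observe())
E
```

```text
pics
scene 577.3232011013426 0.05026749130659653 [1.53726052 0.23184067 1.21007942]
top 544.1600624261065 -0.0881724657583807 [0.40162801 0.06503874 1.87773722]
{'time': 0.1, 'q': array([-72.83699769,  30.77308927,  -0.25561318,  88.16489026,
         0.14961367,  61.15106786,  -4.07920152]), 'joint_velocities': array([ 0.10409478, -0.04355726, -0.06156237, -0.21460227,  0.11887816,
       -0.00351442,  0.08730247]), 'joint_torque': array([ 2.20976392e-03, -5.84561813e+01,  1.05173428e+00, -2.59778380e+01,
        1.26395546e-02,  4.58155482e-03, -2.93808216e-05]), 'position': array([0.23227443, 0.60647939, 0.23050224]), 'tcp_rot': array([-1.79911521e+02,  6.46276890e-03,  1.59049816e+02]), 'force': array([-0.14163061, -0.37625134, -0.63534428]), 'torque': array([ 0.03845349, -0.06347229, -0.05604243]), 'opening': 0.0849558841663022}
```

View pics/scene0.png

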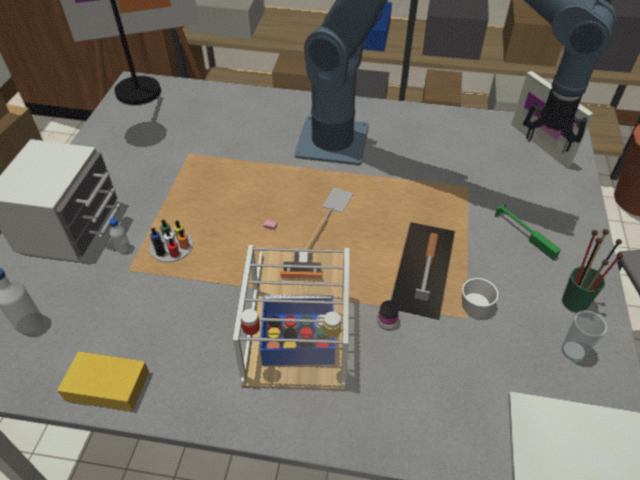

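View pics/top0.png

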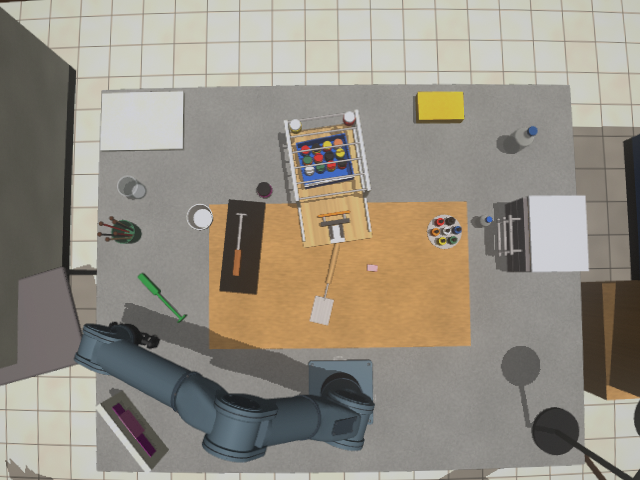

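The scene view shows the shelf with the blue tote at (298,330) and the mat at (425,268). In the top view the hook-like things are the wooden-handled one on the black mat at (239,245) and a green one at (162,297). The palette knife is at (328,285). The wooden one on the mat fits the description. I'll confirm it in one crop.

```bash
python3 - <<'E'
import cv2
a=cv2.imread('pics/top0.png')
cv2.imwrite('pics/c1.png',cv2.resize(a[100:300,215:385],None,fx=3.5,fy=3,interpolation=cv2.INTER_CUBIC))
E
```

```text
(no output)
```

View pics/c1.png

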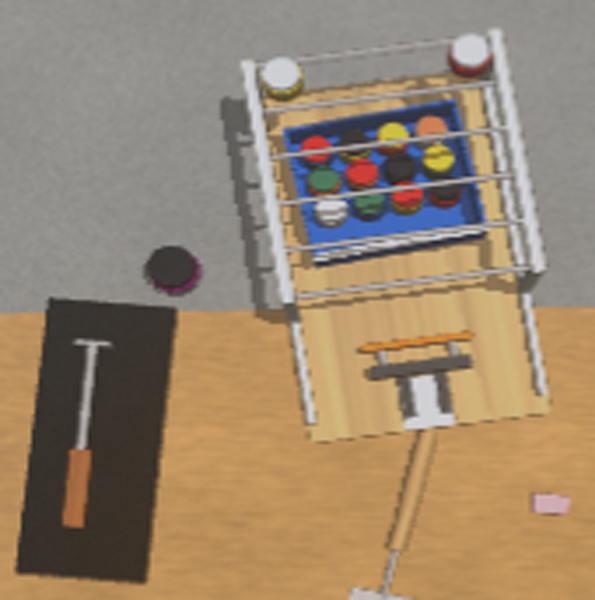

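The crop shows the hook with a wooden handle at (77,488) and blade at (92,343), lying on the black mat. The lip runs from (318,260) to (485,232), and the pad front edge runs from (358,349) to (473,336). The green one is a decoy.

```bash
python3 - <<'E'
from h import *
c=calibration('top')
P=lambda u,v,z: at(c,215+u/3.5,100+v/3,z)
for n,u,v,z in [('matFL',48,298,.004),('matFR',177,310,.004),('matNL',18,573,.004),('matNR',147,583,.004),('hfar',80,450,.038),('hnear',73,527,.038),('blade',92,343,.036),('deckL',310,442,.012),('deckR',550,410,.012),('lipL',318,262,.082),('lipR',485,234,.082),('padL',358,349,.04),('padR',473,336,.04),
 ('jar',172,268,.06),('postL',288,302,.175),('postR',535,270,.175)]:
    print(n,P(u,v,z).round(4))
o=observe();w=calibration('wrist');print(w['fx'],(-np.array(w['view'])[:3,:3].T@np.array(w['view'])[:3,3]),o['position'],o['tcp_rot'])
print(np.array(w['view'])[:3,:3].round(2))
print(at(c,200,217,.055))
E
```

```text
matFL [0.6639 0.3805 0.004 ]
matFR [0.6482 0.252  0.004 ]
matNL [0.3466 0.4101 0.004 ]
matNR [0.3341 0.2829 0.004 ]
hfar [0.4856 0.3434 0.038 ]
hnear [0.3988 0.3504 0.038 ]
blade [0.6073 0.3319 0.036 ]
deckL [0.4934 0.1212 0.012 ]
deckR [ 0.5273 -0.1149  0.012 ]
lipL [0.69   0.1096 0.082 ]
lipR [ 0.7196 -0.05    0.082 ]
padL [0.5968 0.0728 0.04  ]
padR [ 0.6103 -0.039   0.04  ]
jar [0.6885 0.2511 0.06  ]
postL [0.6329 0.1347 0.175 ]
postR [ 0.6643 -0.0886  0.175 ]
335.23280005638634 [0.15892203 0.63555703 0.37174441] [0.23227443 0.60647939 0.23050224] [-1.79911521e+02  6.46276890e-03  1.59049816e+02]
[[ 0.36  0.93 -0.  ]
 [-0.89  0.34 -0.31]
 [-0.29  0.11  0.95]]
[0.59792257 0.46959313 0.055     ]
```

```bash
cat >> h.py <<'E'
def to(x,y,z,yaw):
    "tool shift and turn from the present pose (tool down)"
    o=observe(); T=R.from_euler('xyz',o['tcp_rot'],degrees=True)
    d=T.inv().apply(np.array([x,y,z])-o['position'])
    t=-((yaw-o['tcp_rot'][2]+180)%360-180)
    print('shift',d.round(4),'turn',round(t,2)); return d,t
E
python3 - <<'E'
from h import *
import plant
print([n for n in dir(plant) if not n.startswith('_')])
print(globals().get('grip_depth'))
to(.442,.347,.14,175)
E
```

```text
['MotionError', 'calibration', 'finish_job', 'grip_depth', 'observe', 'read_camera']
0.0187
shift [-0.2886 -0.1672  0.0908] turn -15.95
```

>>> send_rows(
  motion=[-0.029,-0.017,0.009,-1.6,-0.072,-0.042,0.023,-4,-0.115,-0.067,0.036,-6.4,-0.158,-0.092,0.05,-8.8,-0.202,-0.117,0.064,-11.2,-0.245,-0.142,0.077,-13.6,-0.274,-0.159,0.086,-15.2,-0.289,-0.167,0.091,-16,-0.289,-0.167,0.091,-16,-0.289,-0.167,0.091,-16],
  claw=-1,
)

```text
time: 1.35
position: [0.4418, 0.3488, 0.1404]
tcp_rot: [180.0, -0.0, 175.1]
force: [0.2, -0.8, 0.2]
opening: 0.0855
```

```bash
python3 - <<'E'
from h import *
o=observe();print(o['time'],o['position'],o['tcp_rot'],o['force'],o['q'])
im,c=snap('wrist','w1')
for p in [(.442,.347,.038),(.4856,.3434,.038),(.3988,.3504,.038),(.6073,.3319,.036)]: print(proj(c,p))
E
```

```text
1.35 [0.44183633 0.3487761  0.14037093] [ 1.79966670e+02 -2.84213955e-02  1.75100563e+02] [ 0.2373574  -0.79154499  0.2151614 ] [-41.90355125  28.9751299   -1.225129   105.71884772   0.77370021
  45.30852816  41.58109091]
(np.float64(315.0893360994734), np.float64(235.81938599786866))
(np.float64(315.3754984333729), np.float64(287.52267534856037))
(np.float64(314.551558794982), np.float64(178.96158135500104))
(np.float64(314.51412476987673), np.float64(404.8823169323115))
```

View pics/w1.png

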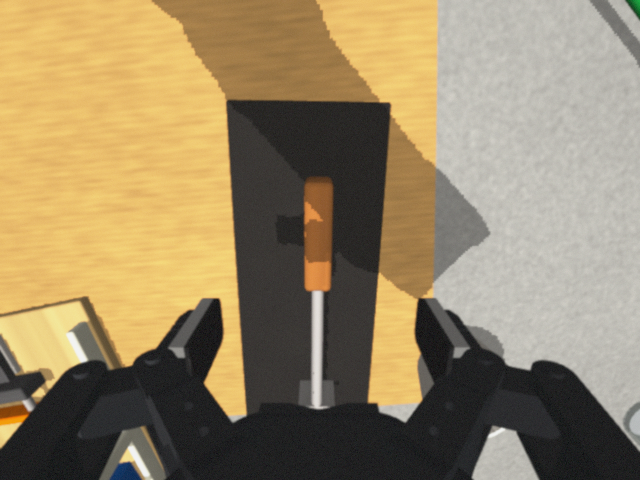

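The wrist view shows the wooden handle from (319,178) to (318,290), about 3 px from the prediction. The blade is at (317,400) and the grasp line is centred. I descend in two calls.

>>> send_rows(
  motion=[0,-0.001,0.015,0,0,-0.001,0.04,0,0,-0.001,0.065,0,0,-0.001,0.09,0,0,-0.001,0.11,0,0,-0.001,0.123,0,0,-0.001,0.131,0,0,-0.001,0.131,0,0,-0.001,0.131,0],
)

```text
time: 2.52
position: [0.443, 0.347, 0.0099]
tcp_rot: [180.0, 0.0, 175.0]
force: [0.8, -0.1, 0.1]
opening: 0.0857
```

>>> send_rows(
  motion=[0,0,0,0,0,0,0,0,0,0,0,0,0,0,0,0,0,0,0,0,0,0,0,0,0,0,0,0,0,0,0,0,0,0,0,0,0,0,0,0],
  claw=1,
  grip_force=80,
)

```text
time: 3.78
position: [0.4428, 0.347, 0.0097]
tcp_rot: [180.0, 0.0, 175.0]
force: [-0.8, 0.6, 5.2]
opening: 0.0208
```

>>> send_rows(
  motion=[0,0,-0.01,0,0,0,-0.03,0,0,0,-0.06,0,0,0,-0.09,0,0,0,-0.12,0,0,0,-0.14,0,0,0,-0.15,0,0,0,-0.15,0,0,0,-0.15,0],
)

```text
time: 4.9
position: [0.442, 0.3462, 0.1585]
tcp_rot: [-179.9, -0.1, 175.0]
force: [-0.4, -0.5, -1.8]
opening: 0.0207
```

```bash
python3 - <<'E'
from h import *
w=cv2.imread('pics/w1.png')
o=observe();print(o['time'],o['position'],o['tcp_rot'],o['force'],o['opening'])
iw,cw=snap('wrist','w2'); it,ct=snap('top','t2')
p=o['position'];z=p[2]-.0057
for d in (165,0,-45,45):
  q=(p[0]+.9962*d/1e3,p[1]-.087*d/1e3,z+.034)
  print(d,proj(ct,q),proj(cw,q))
u,v=map(int,proj(ct,(p[0],p[1],z)))
a=cv2.resize(it[100:290,215:385],None,fx=3,fy=3,interpolation=cv2.INTER_CUBIC)
b=cv2.resize(iw[120:480,200:440],None,fx=1,fy=570/360)
cv2.imwrite('pics/m2.png',np.hstack([a,b]))
E
```

```text
4.9 [0.44201982 0.34622833 0.15854943] [-1.79935190e+02 -5.95360279e-02  1.75047824e+02] [-0.40753077 -0.45063218 -1.82725538] 0.02069452626393084
165 (np.float64(234.3637376251359), np.float64(209.3642973560856)) (np.float64(316.59085179571804), np.float64(583.5054202963486))
0 (np.float64(229.77410324436772), np.float64(261.8922845306605)) (np.float64(316.4727695509845), np.float64(337.2008994951491))
-45 (np.float64(228.53740138729086), np.float64(276.33388586715296)) (np.float64(316.4477687173709), np.float64(227.70854836369884))
45 (np.float64(231.01775789673496), np.float64(247.4957372954781)) (np.float64(316.5039768173917), np.float64(424.37963865465923))
```

View pics/m2.png

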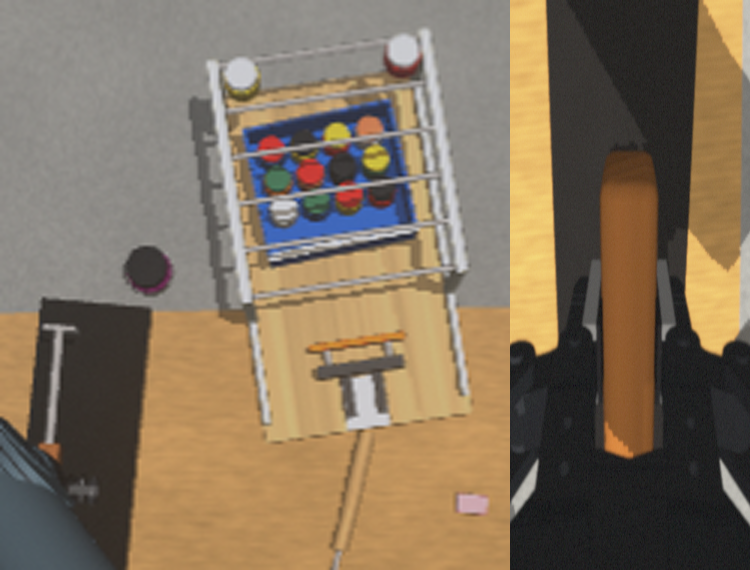

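The blade appears at about (234.7,209.0) in the top view, which agrees with my prediction for a centred grasp. The tote is turned about 2° against the shelf. I move to a staging pose before the mouth.

>>> send_rows(
  motion=[-0.002,-0.015,0.002,-0.5,-0.006,-0.045,0.006,-1.5,-0.011,-0.085,0.011,-3,-0.016,-0.125,0.017,-4.6,-0.021,-0.165,0.022,-6.2,-0.026,-0.205,0.028,-7.8,-0.031,-0.245,0.033,-9.4,-0.036,-0.285,0.039,-11,-0.041,-0.318,0.044,-12.3,-0.044,-0.34,0.047,-13,-0.0445,-0.3485,0.0475,-13.2,-0.0445,-0.3485,0.0475,-13.2],
)

```text
time: 6.5
position: [0.4564, -0.0048, 0.1117]
tcp_rot: [180.0, -0.0, -171.8]
force: [-0.7, 0.5, -1.7]
opening: 0.0207
```

```bash
python3 - <<'E'
from h import *
o=observe();print(o['time'],o['position'],o['tcp_rot'],o['force'],o['opening'],o['q'])
to(.5637,.0095,.111,-171.8)
it,ct=snap('top','t3'); isc,cs=snap('scene','s3')
p=o['position'];a=np.radians(o['tcp_rot'][2]+180)
q=p+[.165*np.cos(a),.165*np.sin(a),.028];print(proj(ct,q),proj(cs,p+[.165*np.cos(a),.165*np.sin(a),-.006]))
a=cv2.resize(it[150:260,270:380],None,fx=5,fy=5,interpolation=cv2.INTER_CUBIC)[:, :400]
a=cv2.resize(it[120:270,280:375],None,fx=4,fy=4,interpolation=cv2.INTER_CUBIC)
b=cv2.resize(isc[230:380,230:360],None,fx=3.2,fy=4,interpolation=cv2.INTER_CUBIC)
cv2.imwrite('pics/m3.png',np.hstack([a,b]));print(a.shape,b.shape)
E
```

```text
6.5 [ 0.45641699 -0.00476199  0.11172535] [ 1.79999508e+02 -2.19715489e-02 -1.71821070e+02] [-0.68459192  0.45274378 -1.72840152] 0.020658967457125272 [ -4.30007502  23.13790755  -0.90387971 121.77093934   0.61858896
  35.11726766  92.54153684]
shift [-0.1082 -0.0011  0.0007] turn -0.02
(np.float64(333.83923401967917), np.float64(205.7667416538824)) (np.float64(300.10684337942934), np.float64(259.72337979511605))
(600, 380, 3) (600, 416, 3)
```

View pics/m3.png

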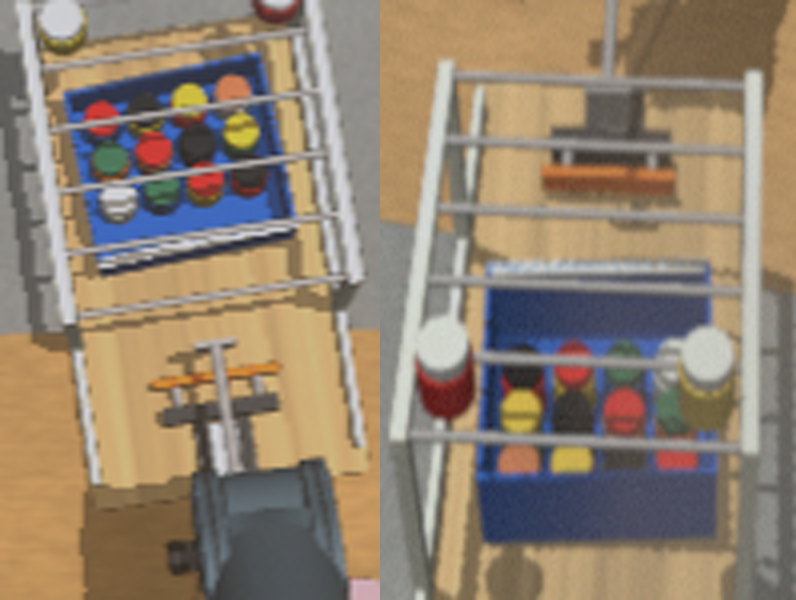

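The blade is at (333.8,205.8) in the top view, as predicted. In the scene crop the white lip runs from (488,267) to (710,270) and the slot behind it is free. I cross-check the lip from the scene view.

```bash
python3 - <<'E'
from h import *
c=calibration('scene');t=calibration('top')
O=np.array([.5896,.0145]);a=np.radians(8.2);M=np.array([[np.cos(a),np.sin(a)],[-np.sin(a),np.cos(a)]])
for n,u,v,z in [('lipR',490,267,.082),('lipL',710,269,.082),('padR',542,170,.04),('padL',674,172,.04),('padbotR',542,190,.014),('padbotL',674,192,.014)]:
    p=at(c,230+(u-380)/3.2,230+v/4,z);print(n,p.round(4),(M@(p[:2]-O)).round(4))
for n,u,v,z in [('lipL',100,263,.082),('lipR',293,232,.082),('padL',152,384,.04),('padR',280,368,.04),('deckR',365,470,.012),('deckL',92,487,.012)]:
    p=at(t,280+u/4,120+v/4,z);print(n,p.round(4),(M@(p[:2]-O)).round(4))
E
```

```text
lipR [ 0.7307 -0.0479  0.082 ] [ 0.1307 -0.0819]
lipL [0.7033 0.1166 0.082 ] [0.1271 0.0848]
padR [ 0.6169 -0.0354  0.04  ] [ 0.0199 -0.0532]
padL [0.5998 0.0709 0.04  ] [0.0182 0.0543]
padbotR [ 0.6131 -0.0376  0.014 ] [ 0.0158 -0.0549]
padbotL [0.5958 0.0702 0.014 ] [0.0141 0.0543]
lipL [0.6954 0.1124 0.082 ] [0.1186 0.0818]
lipR [ 0.7196 -0.049   0.082 ] [ 0.1196 -0.0813]
padL [0.5979 0.0703 0.04  ] [0.0162 0.0541]
padR [ 0.6103 -0.0386  0.04  ] [ 0.0129 -0.0555]
deckR [ 0.5245 -0.1118  0.012 ] [-0.0825 -0.1157]
deckL [0.5126 0.1229 0.012 ] [-0.0607  0.1183]
```

Both cameras agree on the lip spanning shelf x of about 0.119 to 0.129, so the tote's front is at about 0.123. The blade goes to about 0.144.

>>> send_rows(
  motion=[-0.005,0,0,0,-0.015,0,0,0,-0.03,0,0,0,-0.045,0,0,0,-0.06,0,0,0,-0.075,0,0,0,-0.09,0,0,0,-0.102,0,0,0,-0.11,0,0,0,-0.1135,0,0,0,-0.1135,0,0,0,-0.1135,0,0,0],
)

```text
time: 8.1
position: [0.5687, 0.0118, 0.1118]
tcp_rot: [-180.0, -0.0, -171.8]
force: [-0.1, 0.3, -1.6]
opening: 0.0207
```

```bash
python3 - <<'E'
from h import *
o=observe();print(o['time'],o['position'],o['tcp_rot'],o['force'],o['opening'])
it,ct=snap('top','t4'); isc,cs=snap('scene','s4')
a=cv2.resize(it[120:220,285:365],None,fx=5,fy=5,interpolation=cv2.INTER_CUBIC)
b=cv2.resize(isc[280:340,255:345],None,fx=4.4,fy=500/60,interpolation=cv2.INTER_CUBIC)
cv2.imwrite('pics/m4.png',np.hstack([a,b]))
E
```

```text
8.1 [0.56868374 0.01177399 0.11176305] [-1.79997592e+02 -2.70025609e-02 -1.71762095e+02] [-0.12763047  0.29015614 -1.59870587] 0.020731304521017742
```

View pics/m4.png

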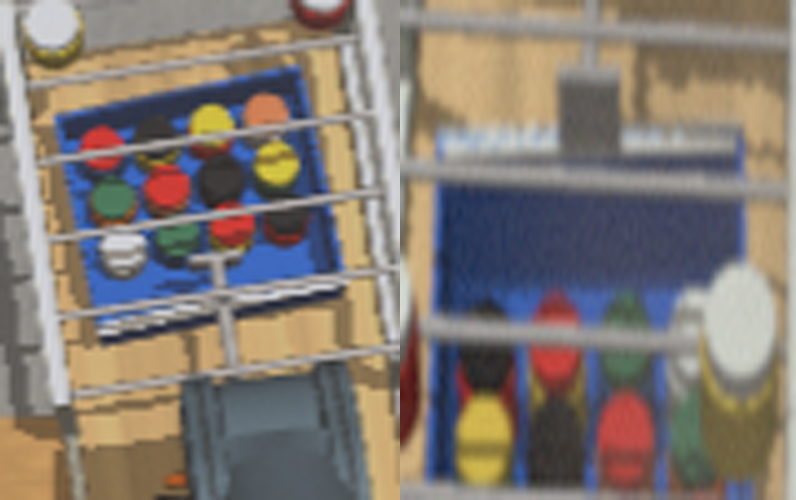

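The blade is centred over the blue slot. In the top crop it is at (215,258) with the lip line at row 312, which puts it about 26 mm behind the lip's near edge after parallax. I lower it.

>>> send_rows(
  motion=[0,0,0.003,0,0,0,0.009,0,0,0,0.016,0,0,0,0.023,0,0,0,0.03,0,0,0,0.036,0,0,0,0.041,0,0,0,0.044,0,0,0,0.045,0,0,0,0.045,0,0,0,0.045,0],
)

```text
time: 9.57
position: [0.5693, 0.0119, 0.067]
tcp_rot: [-180.0, 0.0, -171.8]
force: [-0.1, -0.1, -0.9]
opening: 0.0208
```

>>> send_rows(
  motion=[0.002,0,0,0,0.004,0,0,0,0.006,0,0,0,0.008,0,0,0,0.01,0,0,0,0.012,0,0,0,0.014,0,0,0,0.016,0,0,0,0.018,0,0,0,0.02,0,0,0,0.022,0,0,0,0.024,0,0,0],
)

```text
time: 11.08
position: [0.5454, 0.0085, 0.0669]
tcp_rot: [-180.0, 0.0, -171.8]
force: [2.1, -0.1, -3.6]
opening: 0.0204
```

>>> send_rows(
  motion=[0.002,0,0,0,0.005,0,0,0,0.008,0,0,0,0.011,0,0,0,0.014,0,0,0,0.017,0,0,0,0.02,0,0,0,0.023,0,0,0,0.026,0,0,0,0.029,0,0,0,0.031,0,0,0,0.033,0,0,0],
)

```text
time: 12.58
position: [0.5126, 0.0037, 0.0668]
tcp_rot: [-180.0, 0.0, -171.8]
force: [2.1, -0.1, -1.6]
opening: 0.0206
```

```bash
python3 - <<'E'
from h import *
o=observe();print(o['time'],o['position'],o['tcp_rot'],o['force'],o['torque'],o['opening'])
it,ct=snap('top','t5'); isc,cs=snap('scene','s5')
a=cv2.resize(it[120:220,285:365],None,fx=5,fy=5,interpolation=cv2.INTER_CUBIC)
b=cv2.resize(isc[250:325,250:340],None,fx=4.4,fy=500/75,interpolation=cv2.INTER_CUBIC)
cv2.imwrite('pics/m5.png',np.hstack([a,b]))
E
```

```text
12.575 [0.51262511 0.00365233 0.06682284] [-1.79995996e+02  5.38978397e-03 -1.71765311e+02] [ 2.12092645 -0.14522896 -1.60275902] [ 0.07940635 -0.43412398 -0.05190903] 0.020613505878433892
```

View pics/m5.png

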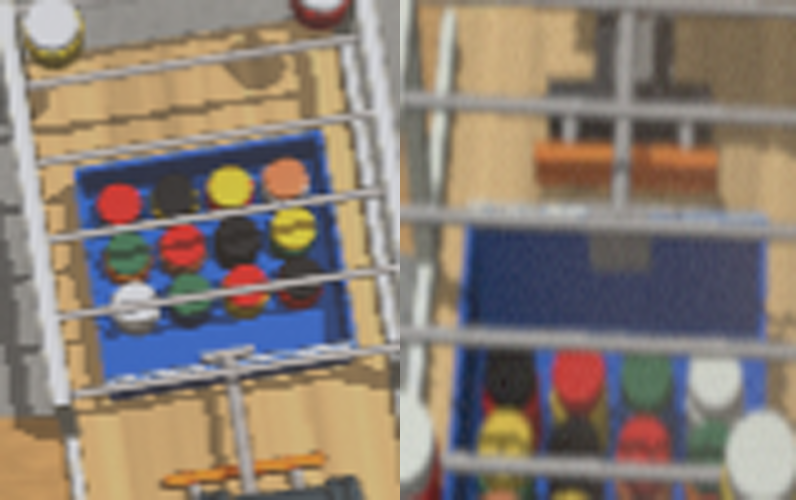

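The tote follows. The blade is behind the lip at (622,250) in the scene crop, and the tote is nearly square. I carry on.

>>> send_rows(
  motion=[0.002,0,0,0,0.005,0,0,0,0.008,0,0,0,0.011,0,0,0,0.014,0,0,0,0.017,0,0,0,0.02,0,0,0,0.023,0,0,0,0.026,0,0,0,0.029,0,0,0,0.032,0,0,0,0.034,0,0,0],
)

```text
time: 14.18
position: [0.4789, -0.0012, 0.0668]
tcp_rot: [-180.0, 0.0, -171.8]
force: [2.6, 0.9, -1.5]
opening: 0.0207
```

>>> send_rows(
  motion=[0.002,0,0,0,0.004,0,0,0,0.006,0,0,0,0.008,0,0,0,0.01,0,0,0,0.012,0,0,0],
)

```text
time: 14.92
position: [0.4671, -0.0029, 0.0668]
tcp_rot: [-180.0, 0.0, -171.8]
force: [2.0, 1.2, -1.8]
opening: 0.0205
```

```bash
python3 - <<'E'
from h import *
o=observe();print(o['time'],o['position'],o['force'],o['torque'],o['opening'])
O=np.array([.5896,.0145]);a=np.radians(8.2)
print('tote front est', (o['position'][:2]-O)@[np.cos(a),np.sin(a)]+.165-.0085)
E
```

```text
14.925 [ 0.46708856 -0.00289916  0.06682303] [ 2.02179704  1.213995   -1.83675351] [ 0.02235019 -0.44910582  0.06642122] 0.02048460182412079
tote front est 0.032759465680655346
```

>>> send_rows(
  motion=[0.0015,0,0,0,0.003,0,0,0,0.0045,0,0,0,0.006,0,0,0,0.0075,0,0,0,0.009,0,0,0],
)

```text
time: 15.68
position: [0.4582, -0.0042, 0.0668]
tcp_rot: [-180.0, 0.0, -171.8]
force: [2.6, 0.0, -2.0]
opening: 0.0209
```

>>> send_rows(
  motion=[0.001,0,0,0,0.002,0,0,0,0.003,0,0,0],
)

```text
time: 16.05
position: [0.4553, -0.0046, 0.0668]
tcp_rot: [-180.0, 0.0, -171.8]
force: [3.1, -0.7, -2.4]
opening: 0.0205
```

>>> send_rows(
  motion=[0.001,0,0,0,0.002,0,0,0],
)

```text
time: 16.3
position: [0.4535, -0.0048, 0.0669]
tcp_rot: [-180.0, 0.0, -171.8]
force: [3.4, -0.1, -3.1]
opening: 0.0206
```

>>> send_rows(
  motion=[0.001,0,0,0,0.001,0,0,0],
)

```text
time: 16.55
position: [0.4525, -0.0049, 0.0669]
tcp_rot: [180.0, 0.0, -171.8]
force: [3.5, 0.7, -2.1]
opening: 0.0206
```

```bash
python3 - <<'E'
from h import *
F=[]
o=observe()
it,ct=snap('top','t6');F.append(observe())
isc,cs=snap('scene','s6');F.append(observe());
for f in [o]+F: print(f['time'],f['force'].round(2),f['torque'].round(3),f['position'])
a=cv2.resize(it[160:220,300:360],None,fx=6.6,fy=500/60,interpolation=cv2.INTER_CUBIC)
b=cv2.resize(isc[250:310,260:335],None,fx=5,fy=500/60,interpolation=cv2.INTER_CUBIC)
cv2.imwrite('pics/m6.png',np.hstack([a,b]))
E
```

```text
16.55 [ 3.49  0.65 -2.05] [ 0.065 -0.607  0.033] [ 0.4524943  -0.00494864  0.0668554 ]
16.6 [ 3.62  1.09 -2.52] [ 0.089 -0.628 -0.054] [ 0.45254068 -0.00496013  0.06686184]
16.65 [ 4.51  0.97 -2.35] [ 0.157 -0.664 -0.013] [ 0.4525387  -0.00496267  0.06685307]
```

View pics/m6.png

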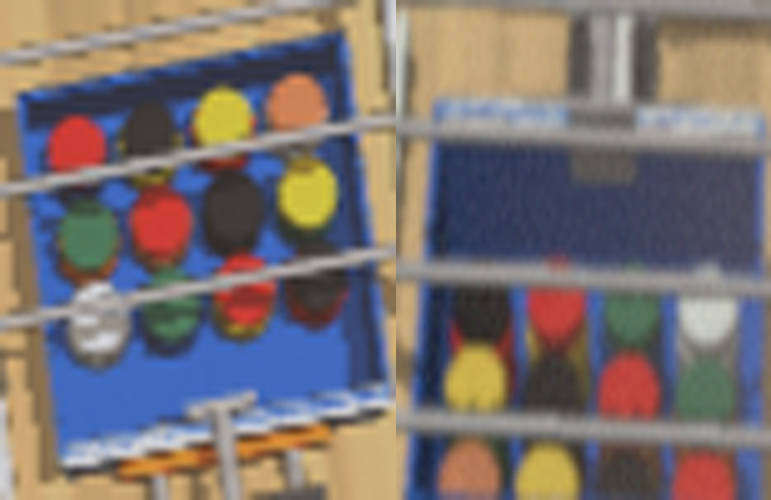

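The lip now meets the orange pad at (225,455) in the top crop. The force has risen from about 2.2 to about 4 N, so first contact is made. I press in slowly.

>>> send_rows(
  motion=[0.0005,0,0,0,0.001,0,0,0,0.001,0,0,0],
)

```text
time: 17.02
position: [0.4516, -0.0051, 0.0669]
tcp_rot: [-180.0, 0.0, -171.8]
force: [5.8, 1.4, -2.1]
opening: 0.021
```

>>> send_rows(
  motion=[0.0005,0,0,0,0.001,0,0,0,0.001,0,0,0],
)

```text
time: 17.4
position: [0.4506, -0.0053, 0.0669]
tcp_rot: [-180.0, 0.0, -171.8]
force: [4.6, 0.5, -2.7]
opening: 0.0206
```

```bash
cat > f.py <<'E'
from h import *
F=[observe()]
for i in range(4): read_camera('top');F.append(observe())
print(F[-1]['time'],F[-1]['position'],np.mean([f['force'] for f in F],0).round(2),np.mean([f['torque'] for f in F],0).round(3))
E
python3 f.py
```

```text
17.6 [ 0.45057285 -0.00526706  0.06686567] [ 4.75  0.78 -2.37] [ 0.169 -0.861 -0.036]
```

>>> send_rows(
  motion=[0.0005,0,0,0,0.001,0,0,0,0.001,0,0,0],
)

```text
time: 17.98
position: [0.4497, -0.0054, 0.0669]
tcp_rot: [-180.0, 0.0, -171.8]
force: [5.5, 1.6, -2.0]
opening: 0.0205
```

```bash
python3 f.py
```

```text
18.175 [ 0.44974383 -0.00538671  0.06689145] [ 4.94  1.35 -2.33] [ 0.174 -0.911  0.017]
```

>>> send_rows(
  motion=[0.0005,0,0,0,0.001,0,0,0,0.001,0,0,0],
)

```text
time: 18.55
position: [0.4489, -0.0055, 0.067]
tcp_rot: [-180.0, 0.1, -171.8]
force: [5.6, 0.6, -2.3]
opening: 0.0207
```

```bash
python3 f.py
```

```text
18.75 [ 0.44893031 -0.00547348  0.06694048] [ 5.57  1.34 -2.67] [ 0.193 -0.943 -0.025]
```

>>> send_rows(
  motion=[0.0005,0,0,0,0.001,0,0,0,0.001,0,0,0,0.001,0,0,0],
)

```text
time: 19.25
position: [0.4481, -0.0056, 0.067]
tcp_rot: [-180.0, 0.1, -171.7]
force: [6.1, 0.5, -2.2]
opening: 0.0205
```

```bash
python3 f.py
```

```text
19.45 [ 0.44813322 -0.0055956   0.06698353] [ 5.93  1.21 -2.36] [ 0.186 -1.003 -0.032]
```

>>> send_rows(
  motion=[-0.001,0,0,0,-0.002,0,0,0,-0.003,0,0,0,-0.004,0,0,0,-0.005,0,0,0,-0.006,0,0,0,-0.008,0,0,0,-0.01,0,0,0,-0.012,0,0,0,-0.014,0,0,0,-0.015,0,0,0,-0.015,0,0,0],
)

```text
time: 20.95
position: [0.4623, -0.0036, 0.0668]
tcp_rot: [-180.0, 0.0, -171.8]
force: [-0.8, 0.6, -2.3]
opening: 0.0207
```

```bash
python3 f.py
```

```text
21.15 [ 0.46213768 -0.00357455  0.06679731] [-0.03  0.04 -1.75] [-0.019  0.059 -0.024]
```

>>> send_rows(
  motion=[0,0,-0.003,0,0,0,-0.009,0,0,0,-0.016,0,0,0,-0.023,0,0,0,-0.03,0,0,0,-0.037,0,0,0,-0.044,0,0,0,-0.05,0,0.001,0,-0.055,0,0.003,0,-0.058,0,0.005,0,-0.06,0,0.005,0,-0.06,0],
)

```text
time: 22.65
position: [0.4571, -0.0043, 0.1268]
tcp_rot: [-180.0, -0.0, -171.8]
force: [-0.2, 0.1, -2.0]
opening: 0.0205
```

```bash
python3 - <<'E'
from h import *
o=observe();print(o['time'],o['position'],o['tcp_rot'],o['force'])
to(.4425,.347,.110,175)
it,ct=snap('top','t7'); isc,cs=snap('scene','s7')
a=cv2.resize(it[150:250,285:365],None,fx=5,fy=5,interpolation=cv2.INTER_CUBIC)
b=cv2.resize(isc[250:310,260:335],None,fx=5,fy=500/60,interpolation=cv2.INTER_CUBIC)
cv2.imwrite('pics/m7.png',np.hstack([a,b]))
E
```

```text
22.65 [ 0.45706426 -0.00433918  0.12681098] [-1.79998155e+02 -7.62548808e-03 -1.71756247e+02] [-0.22851173  0.14200616 -2.03182669]
shift [-0.036   0.3498  0.0168] turn 13.24
```

View pics/m7.png

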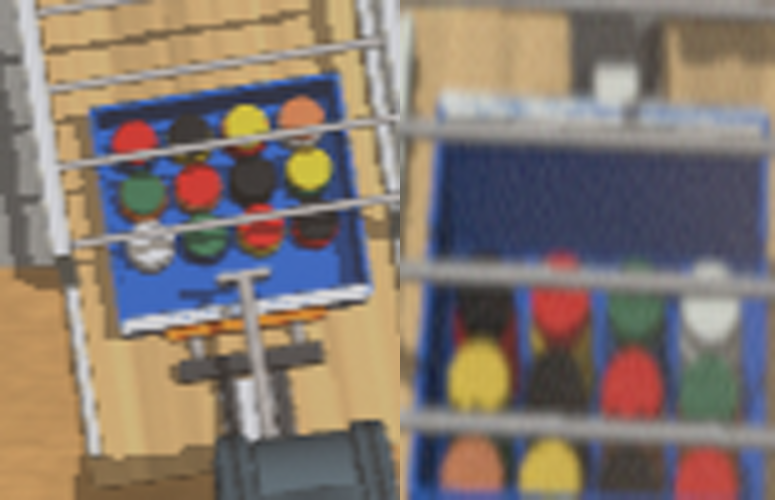

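The tote stands square with its lip on the orange pad (top crop lip from (122,327) to (368,292)), and the hook is free above it. I carry the hook back to the mat.

>>> send_rows(
  motion=[-0.001,0.015,0,0.5,-0.003,0.045,0,1.5,-0.007,0.085,0,3,-0.012,0.125,0,4.6,-0.016,0.165,0,6.2,-0.021,0.205,0,7.8,-0.025,0.245,0,9.4,-0.03,0.285,0.002,11,-0.033,0.32,0.006,12.3,-0.035,0.341,0.012,13,-0.036,0.35,0.017,13.2,-0.036,0.35,0.017,13.2],
)

```text
time: 24.25
position: [0.4424, 0.3469, 0.1092]
tcp_rot: [-179.9, -0.0, 175.1]
force: [0.4, -0.4, -0.9]
opening: 0.021
```

>>> send_rows(
  motion=[0,0,0.008,0,0,0,0.025,0,0,0,0.042,0,0,0,0.058,0,0,0,0.073,0,0,0,0.085,0,0,0,0.092,0,0,0,0.095,0,0,0,0.097,0,0,0,0.098,0,0,0,0.098,0],
)

```text
time: 25.62
position: [0.4429, 0.3474, 0.012]
tcp_rot: [180.0, 0.0, 175.0]
force: [-0.1, -0.1, -0.7]
opening: 0.0206
```

>>> send_rows(
  motion=[0,0,0.001,0,0,0,0.002,0,0,0,0.0025,0,0,0,0.0025,0],
)

```text
time: 26.12
position: [0.4428, 0.3473, 0.0097]
tcp_rot: [180.0, 0.0, 175.0]
force: [-1.7, -1.2, 5.2]
opening: 0.0205
```

The mat is touched (5 N up). I open the fingers and lift.

>>> send_rows(
  motion=[0,0,0,0,0,0,0,0,0,0,0,0,0,0,0,0,0,0,0,0,0,0,0,0,0,0,0,0,0,0,0,0],
  claw=-1,
)

```text
time: 27.12
position: [0.4427, 0.3472, 0.0093]
tcp_rot: [-180.0, 0.0, 175.0]
force: [1.0, -1.3, 0.3]
opening: 0.0852
```

>>> send_rows(
  motion=[0,0,-0.005,0,0,0,-0.02,0,0,0,-0.05,0,0,0,-0.09,0,0,0,-0.13,0,0,0,-0.16,0,0.02,0,-0.175,0,0.05,0,-0.18,0,0.06,0,-0.18,0,0.06,0,-0.18,0,0.06,0,-0.18,0],
)

```text
time: 28.5
position: [0.384, 0.3521, 0.1892]
tcp_rot: [-180.0, 0.0, 175.0]
force: [0.2, 0.1, -0.4]
opening: 0.0854
```

```bash
python3 - <<'E'
from h import *
o=observe();print(o['time'],o['position'],o['force'],o['opening'])
it,ct=snap('top','t8'); isc,cs=snap('scene','s8')
a=cv2.resize(it[130:330,190:390],None,fx=2,fy=3)
b=cv2.resize(isc[200:400,240:480],None,fx=400/240,fy=3)
cv2.imwrite('pics/m8.png',np.hstack([a,b]))
E
```

```text
28.5 [0.38403407 0.35207049 0.18923647] [ 0.15368775  0.13396148 -0.38295911] 0.08542324841525659
```

View pics/m8.png

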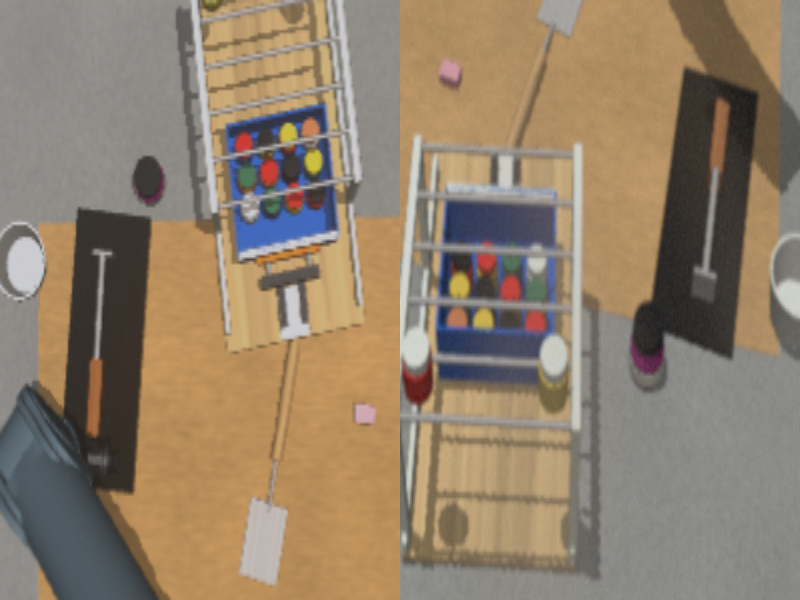

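The hook lies blade down on the mat (scene blade at (704,285), handle at (720,130)). The tote rests square on the pad, and the bystanders in this view look undisturbed. I hand it in.

```bash
python3 -c "
from h import *
print(finish_job())"
```

```text
the job is handed in; nothing more can be done
None
```

I hooked the tote's lip, dragged the tote about 105 mm onto the orange pad and put the hook back on its mat. I then handed the job in at about 28.5 s. No verdict was reported.

- **Pull:** I pressed the pad about 4.5 mm in, at roughly 3.8 N, short of its 6 mm stop. The highest force I read at the wrist was about 6 N. The pad force is an estimate from the rise in wrist force over the sliding drag and from the TCP travel after contact, and the two agreed.
- **Release:** I freed the blade slowly and lifted it clear without the tote visibly moving off the pad.
- **Last pictures:** They show the tote square with its front against the pad and the hook lying blade down on the mat. The bystanders I could see in the last crops looked undisturbed. The ink tray and varnish bottle were outside those crops, but the arm never went near them.
- **Not measured:** I could only judge by eye that the tote still touches the pad after release, since the force there cannot be measured with the hook off. No check failed or disagreed.

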